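# Find the castor with the worn bearing

### The arm

A 7-joint arm with a two-finger parallel gripper is mounted at the origin on a cart in front of the work surface, level with it; the furniture and walls round the work are solid. World frame = base frame: x ahead of the robot, y to its left, z up, the work surface at z = 0. Lengths are in m, angles in rad, forces in N, time in s.
With the tool pointing down it reaches from about 0.4 to 0.875 m from the base axis. Payload 6.5 kg.
Tool frame: the origin (TCP) lies at the very end of the fingers, on their centre line; the grasp point (between the pads) lies 19 mm behind it; z points along the fingers, y is the line along which they close (so a half turn about z gives the same grasp; the last joint's range is limited). The gripper opens to 85 mm and grips with 20 to 120 N. Pads are 22 mm wide; open, the fingers measure 114 mm over their backs; the gripper's body (76 mm by 85 mm) begins 54 mm behind the grasp point. The pads swing forward as they close: fully open they stand 13 mm farther back than shut.
Start: joints at [1.149, 0.536, -0.004, 1.538, 0.003, 1.067, -0.071], TCP at [0.226, -0.609, 0.201] pointing down, gripper open.
Joint ranges: [-2.7, 2.7], [-0.37, 2.16], [-1.27, 1.26], [0.24, 2.4], [-1.31, 4.45], [0.19, 1.91], [-2.76, 2.76]. Speed limits (rad/s): [2.39, 2.39, 3.14, 3.14, 3.14, 3.14, 3.14].

### API

Orientations are given as a rotation vector (axis times angle).
In Python, from plant import get_obs, grab_frame, sign_off gives the robot as it stands. The module is installed in compiled form; this text tells all that it offers.
- The arm moves only by the shell command python3 -m crank 'ROWS' [FORCE]. ROWS is text: rows parted by semicolons, each of 7 numbers parted by spaces: the turn, a rotation vector about the tool's x, y, z in rad, then the shift along the tool's x, y, z in mm, then the opening, from 0 (shut) to 1 (fully open). In form: rx ry rz tx ty tz grip; .... A call has exactly 8 rows; each row shifts and turns the commanded pose from where the row before left it, along the tool's axes as they then stand; what a row does not reach is not made up. A row lasts 1/12 s, in which the tool goes at most 41.7 mm and 7.16 degrees, less where a joint would pass 70% of its speed; a pose out of reach is approached as far as the arm can. A call is refused whole if a number of a shift passes 41.7 or a number of a turn 0.125, either way. A call with a gripper value outside its range is refused whole. The fingers move at their own pace and stop on an object; FORCE is the grip in N (left out, the last holds). Time passes only in rows, so rows that do not move let the fingers close, or fill a call up. It gives the time, the measured TCP pose, the force, the opening and the grip force at its end, in the units of the state.
- get_obs(): the state, without advancing time (a new reading comes with each control period).
- grab_frame(name): name is "scene" or "side" or "wrist"; returns a dict with "pixels" (480x640x3 uint8, red, green, blue), "intrinsics" (3x3 intrinsics, pixels), "origin" and "rotation" of the camera in the world; the wrist camera has in their place "tool_from_camera" (4x4, takes a point from camera to tool coordinates, whose origin is the TCP and whose axes are the flange's). Camera axes: x right, y up, looking along -z (the intrinsics and any distortion apply to the point x, -y, -z); pixel columns grow to the right and rows downward; lengths in m; the calibration is good to about 2 mm. A picture is of the moment at which its call begins: read the wrist's pose just before it. There is no depth.
- sign_off(): hands the job in; it is judged then, once.
The state is a dict: "time": time; "joint_positions": joint angles; "qvel": joint speeds; "tau": joint torques, N m; "tcp_pos": TCP position; "tcp_rot": TCP orientation; "wrist_force": force on the tool from outside, world axes, zero at the start; "torque": the same for the moment, N m; "grip_width": finger opening in m; "finger_force": force on a finger pad.
Only numpy, scipy, OpenCV 4.12 (cv2) and the standard library are available. Lean on these libraries where they do the work, as an engineer would, in place of code of your own. Each camera call takes 0.05 s, during which the arm holds its last target. There are 200 camera calls.

### The job

One of the two upturned castors on the board has a worn bearing: rock the tops of the wheels from side to side, gently (never pressing on a wheel with more than 15 N), to find the one that has play. Rock that wheel over to the right until you feel the firm end of its play, then to the left in the same way and leave it tipped there, and after that stand the red-capped spice jar upright on the white disc beside it as a marker. Leave the timer, the low tin and the can opener where they are.

Things in the scene. Friction and masses are not known exactly. Their poses are not given: they have to be found in the camera images.
- board: plywood board, 100 x 400 x 18 mm thick, screwed down to the worktop (does not move). Two castors stand on it upside down, 110 mm apart in a row along its y axis, a white disc at each end of the row. Its origin is on its underside, midway between the wheels; its y axis points along the row and the wheels' axles, to the robot's left; x away from the robot; it may be turned by up to 0.12 rad
- marker_jar: loose spice jar with a red cap and white lower body, 45 mm across, 106 mm tall, 0.11 kg, standing upright; origin at the centre of its underside. It serves as the marker
- timer: bystander: loose red and white kitchen timer, 67 mm across, 54 mm high; origin at the centre of its underside
- small_tin: bystander: loose low food tin, 75 mm across, 58 mm high; origin at the centre of its underside
- bottle_opener: bystander: loose can opener with a green handle, 174 x 41 x 20 mm; origin at the centre of its underside
- wheel_left: left wheel of the row as the robot sees it: black tyre 90 mm in diameter, 24 mm wide, blue discs, in a steel fork that ends 10 mm above the axle and is 52 mm wide (64 mm over the bolts). Origin: axle centre, 98 mm above the worktop; the tyre's top is at 143 mm. It spins on its axle (board y). All wheels look alike and start upright; exactly one of the two is worn, either one
- top_left (a point): top of the left wheel, 45 mm from the axle centre; moves with the hub, not with the springy give. A worn wheel tips along board y, freely but for about 1 N of friction, 0.10 to 0.18 rad (4.5 to 8 mm here; varies) either way to a firm end, and stays where left. A sound one does not tip. Every tyre gives springily, about 1 mm per 7 N of side push near the top, and springs back
- mark_left (a point): centre of the white disc, 52 mm across, on top of the board (18 mm above the worktop), at the left end of the row, 105 mm beside the centre of the left wheel; axes as the board's. The y of the left wheel's top in this frame tells its lean: -105 mm upright, more to the robot's left. The fingers must never press on a wheel with more than 15 N, squeeze included
- wheel_right: right wheel of the row as the robot sees it: black tyre 90 mm in diameter, 24 mm wide, blue discs, in a steel fork that ends 10 mm above the axle and is 52 mm wide (64 mm over the bolts). Origin: axle centre, 98 mm above the worktop; the tyre's top is at 143 mm. It spins on its axle (board y). All wheels look alike and start upright; exactly one of the two is worn, either one
- top_right (a point): top of the right wheel, 45 mm from the axle centre; moves with the hub, not with the springy give. A worn wheel tips along board y, freely but for about 1 N of friction, 0.10 to 0.18 rad (4.5 to 8 mm here; varies) either way to a firm end, and stays where left. A sound one does not tip. Every tyre gives springily, about 1 mm per 7 N of side push near the top, and springs back
- mark_right (a point): centre of the white disc, 52 mm across, on top of the board (18 mm above the worktop), at the right end of the row, 105 mm beside the centre of the right wheel; axes as the board's. The y of the right wheel's top in this frame tells its lean: +105 mm upright, more to the robot's left. The fingers must never press on a wheel with more than 15 N, squeeze included

How it is judged:
On the way, in this order (a step that is already met when the one before it is completed fails the run):
1. the worn wheel is rocked over to the right and pressed against the firm end of its play (over 3 N) (((y of top_left in the frame of mark_left below -0.1085 m and contact force between wheel_left and the fingers above 3 N) or (y of top_right in the frame of mark_right below 0.1015 m and contact force between wheel_right and the fingers above 3 N))), for 0.1 s.
2. then it is rocked over to the left and pressed against the firm end of its play (over 3 N) (((y of top_left in the frame of mark_left above -0.1015 m and contact force between wheel_left and the fingers above 3 N) or (y of top_right in the frame of mark_right above 0.1085 m and contact force between wheel_right and the fingers above 3 N))), for 0.1 s.
3. then the marker jar is stood on a white disc ((horizontal distance between marker_jar and mark_left below 0.025 m or horizontal distance between marker_jar and mark_right below 0.025 m) and height (world z) of marker_jar between 0.012 and 0.024 m and angle between marker_jar's own z axis and vertical below 0.15 rad), for 0.1 s.
At the end, for the whole second after the job is handed in: the worn wheel leans to the robot's left with its top at least 3.5 mm off upright, and the marker jar stands upright (within 0.15 rad) and at rest, released, on the board with its centre within 25 mm of the centre of the white disc beside that same wheel (((y of top_left in the frame of mark_left above -0.1015 m and horizontal distance between marker_jar and mark_left below 0.025 m) or (y of top_right in the frame of mark_right above 0.1085 m and horizontal distance between marker_jar and mark_right below 0.025 m)) and height (world z) of marker_jar between 0.012 and 0.024 m and angle between marker_jar's own z axis and vertical below 0.15 rad and linear speed of marker_jar below 0.02 m/s and contact force between the fingers and marker_jar below 0.1 N); the robot touches nothing.
It fails at once if the fingers press on a wheel with more than 15 N (contact force between any of wheel_left, wheel_right and the fingers above 15 N).
It fails at once if the timer is moved by more than 20 mm (distance of timer from where it was at the start of the episode above 0.02 m).
It fails at once if the low tin is moved by more than 20 mm (distance of small_tin from where it was at the start of the episode above 0.02 m).
It fails at once if the can opener is moved by more than 20 mm (distance of bottle_opener from where it was at the start of the episode above 0.02 m).
It also fails if it takes over 72 s, if anything falls off the work surface, if the arm or the gripper's body presses on something with over 40 N, if the wrist force passes 120 N, or if a joint passes its speed limit or range.

## Working session

There is one attempt and no reset: what is moved stays moved. The work goes in short steps, Python scripts to look and compute and a shell command to move; the robot and the scene stay as the last step left them, time stands still between calls to the robot, and variables do not carry over. Pictures are saved under pics/ and viewed, at most 12 in all, crops included, and the job is handed in when it is done.

```bash
mkdir -p pics; python3 - <<'E'
from plant import *
import cv2,numpy as np
for n in ("scene","side"):
    f=grab_frame(n); cv2.imwrite(f"pics/{n}0.png",f["pixels"][:,:,::-1]); print(n,f["intrinsics"],f["origin"],f["rotation"],[k for k in f])
o=get_obs();print(o)
E
```

```text
scene [[615.64516948   0.         318.70292773]
 [  0.         615.64516948 248.52860691]
 [  0.           0.           1.        ]] [-0.45305777  0.6004475   1.57692618] [ 0.40450712 -0.71211051 -2.03244306] ['pixels', 'intrinsics', 'origin', 'rotation']
side [[506.20084691   0.         324.96888281]
 [  0.         506.20084691 238.26223711]
 [  0.           0.           1.        ]] [0.39799227 1.23896778 1.24268975] [ 0.05373525 -1.23297035 -2.77057743] ['pixels', 'intrinsics', 'origin', 'rotation']
{'time': 0.1, 'joint_positions': array([ 1.14880944,  0.53710848, -0.00442757,  1.53877775,  0.00261724,
        1.0673047 , -0.07122879]), 'qvel': array([-0.00046892, -0.00060454, -0.00153251, -0.00321579, -0.00054312,
       -0.00063063,  0.00081235]), 'tau': array([ 2.79648753e-03, -5.84567177e+01,  1.05185620e+00, -2.59776038e+01,
        1.26124269e-02,  4.55394169e-03, -2.75896707e-05]), 'tcp_pos': array([ 0.22616726, -0.60871845,  0.1999878 ]), 'tcp_rot': array([-3.09048946e+00, -5.55718235e-01,  6.54643545e-04]), 'wrist_force': array([-0.57251248, -0.6265151 , -0.22557092]), 'torque': array([-0.07161188, -0.06521313, -0.04474105]), 'finger_force': 0.0, 'grip_width': 0.08539713216854491}
```

View pics/scene0.png

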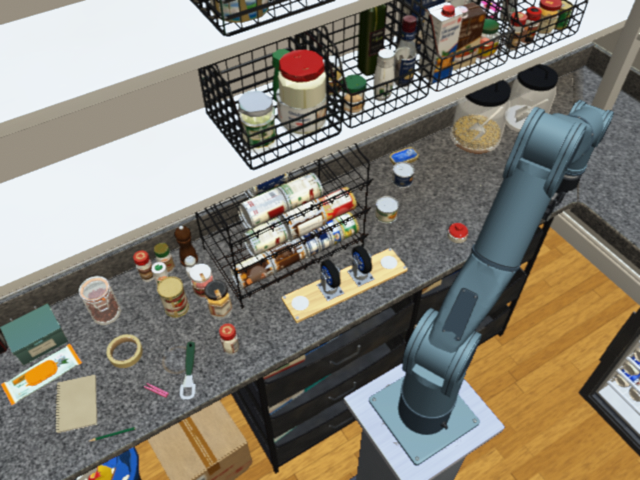

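View pics/side0.png

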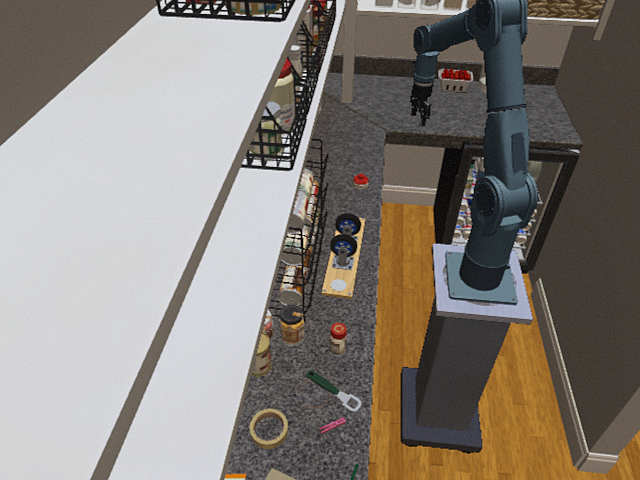

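The scene view shows the board with discs near (304,303) and (388,262), wheels near (330,275) and (361,263), and the red-capped jar near (229,337). In the side view the left disc is near (339,285) and the jar near (338,338). I'll enlarge both.

```bash
cat > h.py <<'E'
import numpy as np,cv2
from scipy.spatial.transform import Rotation as R
from plant import *
CAL={"scene":(615.64516948,318.70292773,248.52860691,[-0.45305777,0.6004475,1.57692618],[0.40450712,-0.71211051,-2.03244306]),
"side":(506.20084691,324.96888281,238.26223711,[0.39799227,1.23896778,1.24268975],[0.05373525,-1.23297035,-2.77057743])}
def rot(r):
    r=np.array(r); return r if r.shape==(3,3) else R.from_rotvec(r).as_matrix()
def ray(n,u,v):
    f,cx,cy,o,r=CAL[n]; d=rot(r)@[(u-cx)/f,-(v-cy)/f,-1]; return np.array(o),d/np.linalg.norm(d)
def atz(n,u,v,z):
    o,d=ray(n,u,v); return o+d*(z-o[2])/d[2]
def proj(n,p):
    f,cx,cy,o,r=CAL[n]; c=rot(r).T@(np.array(p)-o); return np.array([cx+f*c[0]/-c[2],cy-f*c[1]/-c[2]])
def tri(rays):
    A=sum(np.eye(3)-np.outer(d,d) for o,d in rays); b=sum((np.eye(3)-np.outer(d,d))@o for o,d in rays)
    p=np.linalg.solve(A,b); return p,[np.linalg.norm(np.cross(p-o,d)) for o,d in rays]
def wrist(name):
    o=get_obs(); f=grab_frame("wrist"); cv2.imwrite(name,f["pixels"][:,:,::-1])
    T=np.eye(4);T[:3,:3]=rot(o["tcp_rot"]);T[:3,3]=o["tcp_pos"]; C=T@np.array(f["tool_from_camera"]); K=f["intrinsics"]
    np.savez(name+".npz",C=C,K=K); return C,K
def wray(name,u,v):
    z=np.load(name+".npz");C,K=z["C"],z["K"]; d=C[:3,:3]@[(u-K[0,2])/K[0,0],-(v-K[1,2])/K[1,1],-1]; return C[:3,3],d/np.linalg.norm(d)
def totool(p,o=None):
    "offset to world point p in tool axes mm"
    o=o or get_obs(); return rot(o["tcp_rot"]).T@(np.array(p)-o["tcp_pos"])*1000
E
python3 - <<'E'
from h import *
a=cv2.imread("pics/scene0.png");b=cv2.imread("pics/side0.png")
A=cv2.resize(a[235:360,205:415],None,fx=3.8,fy=3.8,interpolation=2)[:, :798]
B=cv2.resize(b[205:365,315:375],None,fx=3.7,fy=3.7,interpolation=2)
cv2.imwrite("pics/sc1.png",A);cv2.imwrite("pics/sd1.png",B)
for z in (0.018,): print(atz("scene",304,303,z),atz("scene",388,262,z),atz("side",339,285,z))
print(atz("scene",230,347,0),atz("side",338,349,0),atz("scene",457,235,0.03),atz("side",361,181,.03))
print(rot(get_obs()["tcp_rot"]).round(2))
E
```

```text
[0.46129604 0.09688208 0.018     ] [ 0.45332381 -0.21098824  0.018     ] [0.46597783 0.110024   0.018     ]
[0.45466023 0.35307324 0.        ] [0.44614221 0.34855094 0.        ] [ 0.41685818 -0.46162218  0.03      ] [ 0.42945798 -0.46460111  0.03      ]
[[ 0.94  0.35 -0.  ]
 [ 0.35 -0.94  0.  ]
 [-0.   -0.   -1.  ]]
```

View pics/sc1.png

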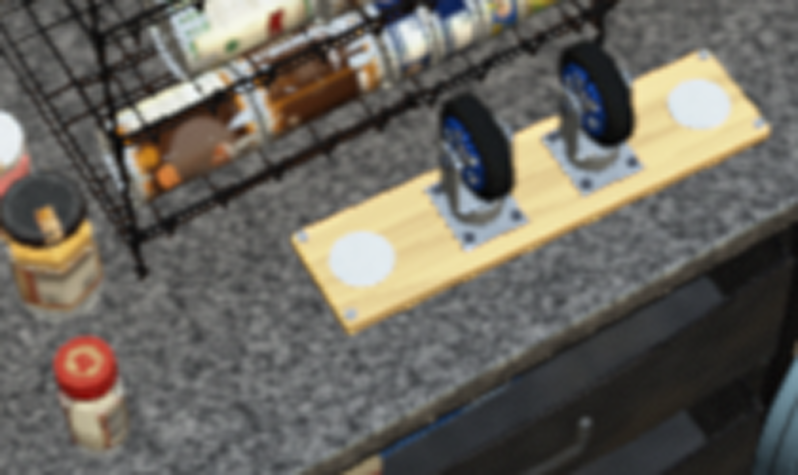

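View pics/sd1.png

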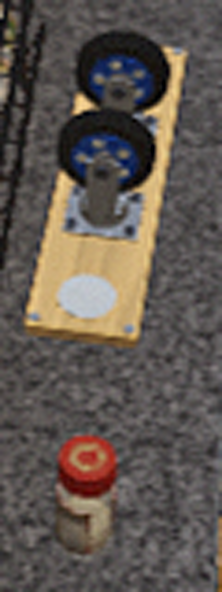

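Crop readings, in original pixels. Scene: left disc (300.3,302.9), right disc (388.7,262.4), jar cap top centre (227.4,329.5). Side: left disc (338.5,285.3), cap top (338.8,328.2).

```bash
python3 - <<'E'
from h import *
print("discL",tri([ray("scene",300.3,302.9),ray("side",338.5,285.3)]))
print("jarcap",tri([ray("scene",227.4,329.5),ray("side",338.8,328.2)]))
L=atz("scene",300.3,302.9,.018);Rr=atz("scene",388.7,262.4,.018);print(L,Rr,atz("side",338.5,285.3,.018),np.linalg.norm(L-Rr))
u=(L-Rr)/np.linalg.norm(L-Rr);print("yaw",np.arctan2(-u[0],u[1]))
for p in (L-u*.105,Rr+u*.105):
  p=p.copy();p[2]=.143;print(p,proj("scene",p),(proj("scene",p)-[205,235])*3.8,(proj("side",p)-[315,205])*3.7)
# rack heights/extent
print("rack foot",atz("scene",205+140/3.8,235+270/3.8,0))
print("jar base",atz("scene",205+95/3.8,235+440/3.8,0))
E
```

```text
discL (array([0.46872367, 0.1059245 , 0.01362213]), [np.float64(0.0015111158424357476), np.float64(0.0015111158424355369)])
jarcap (array([0.44735639, 0.35136804, 0.10357762]), [np.float64(0.001271536822317675), np.float64(0.0012715368223178256)])
[0.4675739  0.10621219 0.018     ] [ 0.45083116 -0.21193254  0.018     ] [0.46748043 0.11155321 0.018     ] 0.31858497670151475
yaw -0.05257766533962716
[0.46205578 0.00135729 0.143     ] [330.77173275 264.53364459] [477.93258446 112.22784944] [108.92607128 110.0837308 ]
[ 0.45634927 -0.10707764  0.143     ] [362.47716985 250.43823482] [598.41324543  58.66529233] [125.00465899  33.41852943]
rack foot [0.56332072 0.25805978 0.        ]
jar base [0.44343206 0.35871383 0.        ]
```

The disc spacing (319 mm against 320), the cap height and the disc height all agree with the text. Moving in.

```bash
python3 -m crank '0 0 0 24 -24 0 0.6;0 0 0 24 -24 0 0.6;0 0 0 24 -24 0 0.6;0 0 0 24 -24 0 0.6;0 0 0 24 -24 0 0.6;0 0 0 24 -24 0 0.6;0 0 0 24 -24 0 0.6;0 0 0 24 -24 0 0.6' 20; python3 -m crank '0 0 0 24 -24 0 0.6;0 0 0 24 -24 0 0.6;0 0 0 24 -24 0 0.6;0 0 0 24 -24 0 0.6;0 0 0 24 -24 0 0.6;0 0 0 24 -24 0 0.6;0 0 0 24 -24 0 0.6;0 0 0 0 0 0 0.6'; python3 -c "
from h import *
print(totool([.4564,-.107,.2]));m=rot(get_obs()['tcp_rot']);print(m.round(3)); t=np.arctan2(-.9986,-.0525)-np.arctan2(m[1,1],m[0,1]);print('rz',-t)"
```

```text
time: 0.77
tcp_pos: [0.3396, -0.3607, 0.2006]
tcp_rot: [-3.092, -0.556, 0.001]
wrist_force: [-0.3, -0.5, 0.1]
grip_width: 0.0509
finger_force: 0.0
time: 1.43
tcp_pos: [0.4411, -0.1395, 0.2009]
tcp_rot: [-3.087, -0.57, -0.004]
wrist_force: [0.7, -0.0, 0.2]
grip_width: 0.051
finger_force: 0.0
[ 25.87683284 -24.87866429   1.06122626]
[[ 0.934  0.357  0.002]
 [ 0.357 -0.934  0.003]
 [ 0.003 -0.002 -1.   ]]
rz 0.4175947148965553
```

```bash
python3 -m crank '0 0 0 13 -12 0 0.6;0 0 0 13 -13 0 0.6;0 0 0.1044 0 0 0 0.6;0 0 0.1044 0 0 0 0.6;0 0 0.1044 0 0 0 0.6;0 0 0.1044 0 0 0 0.6;0 0 0 0 0 0 0.6;0 0 0 0 0 0 0.6'; python3 -c "
from h import *
C,K=wrist('pics/w1.png');print(C.round(3),K)
print(totool([.4564,-.107,.2]));m=rot(get_obs()['tcp_rot']);print(m.round(3))"
```

```text
time: 2.1
tcp_pos: [0.4539, -0.114, 0.2006]
tcp_rot: [3.14, -0.092, -0.001]
wrist_force: [-0.2, -1.1, 0.1]
grip_width: 0.0511
finger_force: 0.0
[[-0.058  0.958  0.28   0.525]
 [-0.998 -0.055 -0.016 -0.117]
 [ 0.    -0.28   0.96   0.373]
 [ 0.     0.     0.     1.   ]] [[390.51128339   0.         321.14341125]
 [  0.         390.51128339 238.07885474]
 [  0.           0.           1.        ]]
[ 2.05136896 -7.12077078  0.67059111]
[[ 0.998 -0.058 -0.   ]
 [-0.058 -0.998 -0.   ]
 [-0.     0.    -1.   ]]
```

View pics/w1.png

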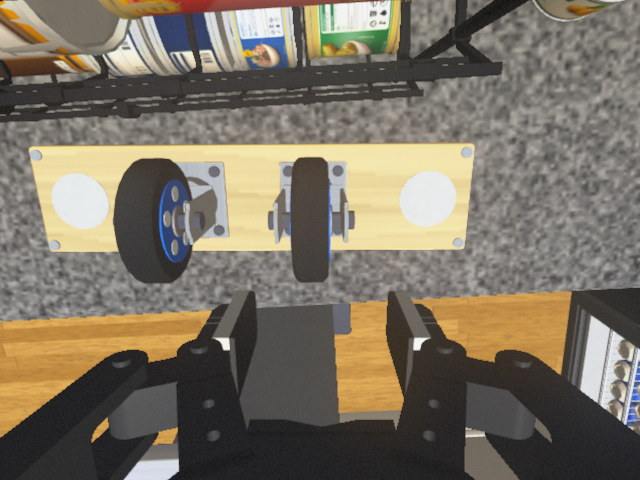

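The wrist view is square to the board, with discs at (80,200) and (428,199). The right tyre's centre line is at u≈311 and the left tyre's at about (143,220).

```bash
python3 -c "
from h import *
def wz(u,v,z):
  o,d=wray('pics/w1.png',u,v);return o+d*(z-o[2])/d[2]
a=wz(80,200.5,.018);b=wz(428,199,.018);print(a,b,np.linalg.norm(a-b));print(wz(311,219,.143),tri([wray('pics/w1.png',80,200.5),ray('scene',300.3,302.9),ray('side',338.5,285.3)]),tri([wray('pics/w1.png',428,199),ray('scene',388.7,262.4)]))
u=(a-b)/np.linalg.norm(a-b);print(u,a-.105*u,b+.105*u)"
```

```text
[0.47013237 0.10904764 0.018     ] [ 0.45300679 -0.21122108  0.018     ] 0.32072626505453783
[ 0.47007497 -0.10744301  0.143     ] (array([0.46857703, 0.10827074, 0.01664668]), [np.float64(0.002001926477628585), np.float64(0.0024334420138230582), np.float64(0.0017802990763934256)]) (array([ 0.45229413, -0.21249198,  0.01561165]), [np.float64(0.0006442965905494914), np.float64(0.000644296590549487)])
[0.05339628 0.9985734  0.        ] [0.46452577 0.00419743 0.018     ] [ 0.45861339 -0.10637087  0.018     ]
```

```bash
python3 -m crank '0 0 0 4 -7 0 0.6;0 0 0 0 0 17 0.6;0 0 0 0 0 17 0.6;0 0 0 0 0 17 0.6;0 0 0 0 0 17 0.6;0 0 0 0 0 17 0.6;0 0 0 0 0 0 0.6;0 0 0 0 0 0 0.6'; python3 -c "
from h import *
o=get_obs();print(o['tcp_pos'],totool([.458,-.107,.115]),o['wrist_force'])"
```

```text
time: 2.82
tcp_pos: [0.4582, -0.1066, 0.1155]
tcp_rot: [-3.14, 0.095, 0.003]
wrist_force: [0.2, 0.2, 0.4]
grip_width: 0.0512
finger_force: 0.0
[ 0.4581926  -0.1066317   0.11545119] [-0.16929973  0.37947927  0.45126931] [0.21930625 0.22459901 0.42498729]
```

```bash
python3 -m crank '0 0 0 0 2 0 0.6;0 0 0 0 2 0 0.6;0 0 0 0 2 0 0.6;0 0 0 0 2 0 0.6;0 0 0 0 1 0 0.6;0 0 0 0 1 0 0.6;0 0 0 0 1 0 0.6;0 0 0 0 0 0 0.6'
for i in 1; do python3 -m crank '0 0 0 0 0.5 0 0.6;0 0 0 0 0.5 0 0.6;0 0 0 0 0.5 0 0.6;0 0 0 0 0.5 0 0.6;0 0 0 0 0 0 0.6;0 0 0 0 0 0 0.6;0 0 0 0 0 0 0.6;0 0 0 0 0 0 0.6'; done
```

```text
time: 3.48
tcp_pos: [0.4578, -0.1184, 0.1158]
tcp_rot: [3.14, -0.097, 0.0]
wrist_force: [-0.6, 0.5, -1.0]
grip_width: 0.0513
finger_force: 0.0
time: 4.15
tcp_pos: [0.4577, -0.1201, 0.1158]
tcp_rot: [-3.14, 0.097, 0.0]
wrist_force: [-0.8, -0.1, -0.3]
grip_width: 0.0511
finger_force: 0.0
```

```bash
python3 -m crank '0 0 0 0 0.5 0 0.6;0 0 0 0 0.5 0 0.6;0 0 0 0 0 0 0.6;0 0 0 0 0 0 0.6;0 0 0 0 0 0 0.6;0 0 0 0 0 0 0.6;0 0 0 0 0 0 0.6;0 0 0 0 0 0 0.6'
python3 -m crank '0 0 0 0 0.5 0 0.6;0 0 0 0 0.5 0 0.6;0 0 0 0 0 0 0.6;0 0 0 0 0 0 0.6;0 0 0 0 0 0 0.6;0 0 0 0 0 0 0.6;0 0 0 0 0 0 0.6;0 0 0 0 0 0 0.6'
```

```text
time: 4.82
tcp_pos: [0.4577, -0.1211, 0.1158]
tcp_rot: [3.14, -0.097, -0.0]
wrist_force: [0.4, -0.5, -0.3]
grip_width: 0.0509
finger_force: 0.0
time: 5.48
tcp_pos: [0.4576, -0.1221, 0.1158]
tcp_rot: [-3.14, 0.097, 0.0]
wrist_force: [-0.7, -0.0, -0.2]
grip_width: 0.0513
finger_force: 0.0
```

```bash
python3 -m crank '0 0 0 0 0.5 0 0.6;0 0 0 0 0.5 0 0.6;0 0 0 0 0 0 0.6;0 0 0 0 0 0 0.6;0 0 0 0 0 0 0.6;0 0 0 0 0 0 0.6;0 0 0 0 0 0 0.6;0 0 0 0 0 0 0.6' | grep -E 'pos|wrist'
python3 -m crank '0 0 0 0 0.5 0 0.6;0 0 0 0 0.5 0 0.6;0 0 0 0 0 0 0.6;0 0 0 0 0 0 0.6;0 0 0 0 0 0 0.6;0 0 0 0 0 0 0.6;0 0 0 0 0 0 0.6;0 0 0 0 0 0 0.6'| grep -E 'pos|wrist'
```

```text
tcp_pos: [0.4576, -0.1231, 0.1158]
wrist_force: [0.1, -0.3, 0.1]
tcp_pos: [0.4575, -0.1242, 0.1158]
wrist_force: [0.2, 0.4, -0.0]
```

```bash
python3 -m crank '0 0 0 0 0.5 0 0.6;0 0 0 0 0.5 0 0.6;0 0 0 0 0 0 0.6;0 0 0 0 0 0 0.6;0 0 0 0 0 0 0.6;0 0 0 0 0 0 0.6;0 0 0 0 0 0 0.6;0 0 0 0 0 0 0.6' | grep -E 'pos|wrist'
python3 -m crank '0 0 0 0 0.5 0 0.6;0 0 0 0 0.5 0 0.6;0 0 0 0 0 0 0.6;0 0 0 0 0 0 0.6;0 0 0 0 0 0 0.6;0 0 0 0 0 0 0.6;0 0 0 0 0 0 0.6;0 0 0 0 0 0 0.6'| grep -E 'pos|wrist'; python3 -c "
from h import *
wrist('pics/w2.png');cv2.imwrite('pics/w2c.png',cv2.resize(cv2.imread('pics/w2.png')[120:420,170:470],None,fx=1.9,fy=1.9))"
```

```text
tcp_pos: [0.4574, -0.1252, 0.1158]
wrist_force: [0.3, 0.3, -0.2]
tcp_pos: [0.4574, -0.1261, 0.1158]
wrist_force: [0.2, -0.1, 0.6]
```

View pics/w2c.png

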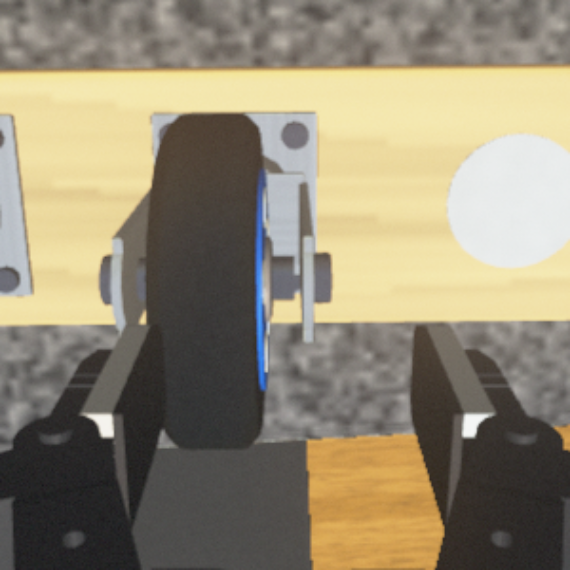

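The left pad is against the tyre's left flank (crop ≈(155,400)). I need to know whether the wheel has tipped, so I'll project the upright-wheel model into the view.

```bash
python3 -c "
from h import *
z=np.load('pics/w2.png.npz');C,K=z['C'],z['K']
def pw(p):
  c=np.linalg.inv(C)@np.r_[p,1];q=np.array([K[0,2]-K[0,0]*c[0]/c[2],K[1,2]+K[1,1]*c[1]/c[2]]);return ((q-[170,120])*1.9).round(0)
u=np.array([.0534,.9986,0]);x=np.array([.9986,-.0534,0]);k=np.array([0,0,1.])
w=np.array([.4586,-.1064,.098])
for a in (0,.1,.15):
  n=u*np.cos(a)+k*np.sin(a); r=k*np.cos(a)-u*np.sin(a)
  print('lean R',a,[(pw(w+.045*(np.cos(t)*r+np.sin(t)*x)+s*.012*n)).tolist() for t in (-1.2,0,1.2) for s in (1,-1)])
print('disc',pw(w-.105*u-[0,0,.08]),'axle',pw(w+.03*u),pw(w-.03*u))
T=get_obs()['tcp_pos']
for dz in (0,.01,.02): print('tip',pw(T+[0,.0255,dz]),pw(T+[0,-.0255,dz]))
"
```

```text
lean R 0 [[175.0, 447.0], [264.0, 446.0], [146.0, 352.0], [257.0, 351.0], [157.0, 136.0], [259.0, 135.0]]
lean R 0.1 [[181.0, 449.0], [270.0, 444.0], [166.0, 354.0], [278.0, 348.0], [164.0, 137.0], [265.0, 134.0]]
lean R 0.15 [[184.0, 450.0], [273.0, 442.0], [177.0, 354.0], [288.0, 346.0], [167.0, 137.0], [269.0, 134.0]]
disc [517. 202.] axle [110. 279.] [330. 278.]
tip [191. 309.] [394. 298.]
tip [186. 326.] [400. 313.]
tip [180. 344.] [407. 331.]
```

The tyre edges match the upright model (u≈147–262), so it hasn't tipped. The fingertips look higher than I assumed, so I'll solve for their height.

```bash
python3 -c "
from h import *
z=np.load('pics/w2.png.npz');C,K=z['C'],z['K']
m=rot(get_obs()['tcp_rot']);T=get_obs()['tcp_pos']
def pw(p):
  c=np.linalg.inv(C)@np.r_[p,1];q=np.array([K[0,2]-K[0,0]*c[0]/c[2],K[1,2]+K[1,1]*c[1]/c[2]]);return ((q-[170,120])*1.9).round(0)
for w in (.0255,):
 for dz in (0,.01,.02,.03): print(dz,pw(T+m@[.011,-w,-dz]),pw(T+m@[.011,w,-dz]),pw(T+m@[-.011,-w,-dz]),pw(T+m@[-.011,w,-dz]))
"; grep -c . h.py
```

```text
0 [189. 262.] [396. 262.] [192. 344.] [393. 344.]
0.01 [184. 276.] [402. 276.] [187. 362.] [398. 362.]
0.02 [178. 292.] [409. 292.] [181. 382.] [405. 382.]
0.03 [171. 309.] [417. 309.] [175. 404.] [412. 404.]
25
```

The tips (separation 253 px, at v≈325) sit about 30 mm behind the TCP, so they passed just above the tyre. I'll go back to centre and come down 17 mm, watching the force.

```bash
python3 -m crank '0 0 0 0 -5 0 0.6;0 0 0 0 -5 0 0.6;0 0 0 0 -5 0 0.6;0 0 0 0 -4.6 0 0.6;0 0 0 0 0 6 0.6;0 0 0 0 0 6 0.6;0 0 0 0 0 5 0.6;0 0 0 0 0 0 0.6' | grep -E 'pos|wrist'
python3 -m crank '0 0 0 0 2 0 0.6;0 0 0 0 2 0 0.6;0 0 0 0 2 0 0.6;0 0 0 0 2 0 0.6;0 0 0 0 1 0 0.6;0 0 0 0 1 0 0.6;0 0 0 0 1 0 0.6;0 0 0 0 0 0 0.6'| grep -E 'pos|wrist'
```

```text
tcp_pos: [0.4575, -0.1067, 0.0974]
wrist_force: [-0.4, 0.9, -1.3]
tcp_pos: [0.4579, -0.1178, 0.0988]
wrist_force: [-0.8, 1.0, 0.2]
```

```bash
python3 -m crank '0 0 0 0 0.5 0 0.6;0 0 0 0 0.5 0 0.6;0 0 0 0 0 0 0.6;0 0 0 0 0 0 0.6;0 0 0 0 0 0 0.6;0 0 0 0 0 0 0.6;0 0 0 0 0 0 0.6;0 0 0 0 0 0 0.6' | grep -E 'pos|wrist'
python3 -m crank '0 0 0 0 0.5 0 0.6;0 0 0 0 0.5 0 0.6;0 0 0 0 0 0 0.6;0 0 0 0 0 0 0.6;0 0 0 0 0 0 0.6;0 0 0 0 0 0 0.6;0 0 0 0 0 0 0.6;0 0 0 0 0 0 0.6'| grep -E 'pos|wrist'
```

```text
tcp_pos: [0.4578, -0.1185, 0.0988]
wrist_force: [0.0, 0.4, -0.3]
tcp_pos: [0.4578, -0.1196, 0.0988]
wrist_force: [0.2, -0.6, -0.4]
```

```bash
python3 -m crank '0 0 0 0 0.5 0 0.6;0 0 0 0 0.5 0 0.6;0 0 0 0 0 0 0.6;0 0 0 0 0 0 0.6;0 0 0 0 0 0 0.6;0 0 0 0 0 0 0.6;0 0 0 0 0 0 0.6;0 0 0 0 0 0 0.6' | grep -E 'pos|wrist'
python3 -m crank '0 0 0 0 0.5 0 0.6;0 0 0 0 0.4 0 0.6;0 0 0 0 0 0 0.6;0 0 0 0 0 0 0.6;0 0 0 0 0 0 0.6;0 0 0 0 0 0 0.6;0 0 0 0 0 0 0.6;0 0 0 0 0 0 0.6'| grep -E 'pos|wrist'
```

```text
tcp_pos: [0.4577, -0.1205, 0.0988]
wrist_force: [0.1, -0.1, 0.6]
tcp_pos: [0.4578, -0.1212, 0.0988]
wrist_force: [-1.0, 3.9, 1.3]
```

```bash
python3 -m crank '0 0 0 0 0.5 0 0.6;0 0 0 0 0 0 0.6;0 0 0 0 0 0 0.6;0 0 0 0 0 0 0.6;0 0 0 0 0 0 0.6;0 0 0 0 0 0 0.6;0 0 0 0 0 0 0.6;0 0 0 0 0 0 0.6' | grep -E 'pos|wrist'
```

```text
tcp_pos: [0.4578, -0.1217, 0.0989]
wrist_force: [1.1, 5.8, 4.6]
```

The right wheel resisted at once: 4 to 6 N within 1 mm and no free travel, so it's sound. On to the left wheel, a little deeper.

```bash
python3 -m crank '0 0 0 0 -7.5 0 0.6;0 0 0 0 -7.5 0 0.6;0 0 0 0 0 -25 0.6;0 0 0 0 0 -25 0.6;0 0 0 0 -27.4 0 0.6;0 0 0 0 -27.4 0 0.6;0 0 0 0 -27.4 0 0.6;0 0 0 0 -27.4 0 0.6' | grep -E 'pos|wrist';python3 -m crank '0 0 0 0 0 0 0.6;0 0 0 0 0 0 0.6;0 0 0 0 0 0 0.6;0 0 0 0 0 0 0.6;0 0 0 0 0 0 0.6;0 0 0 0 0 0 0.6;0 0 0 0 0 0 0.6;0 0 0 0 0 0 0.6' | grep -E 'pos|wrist'; python3 -c "
from h import *
wrist('pics/w3.png');print(totool([.464,.003,.095]))"
```

```text
tcp_pos: [0.4649, 0.0031, 0.1487]
wrist_force: [-0.1, -0.2, 0.4]
tcp_pos: [0.4653, 0.002, 0.1488]
wrist_force: [-1.0, 0.0, -0.7]
[-1.3624317  -0.83442537 53.76768716]
```

View pics/w3.png

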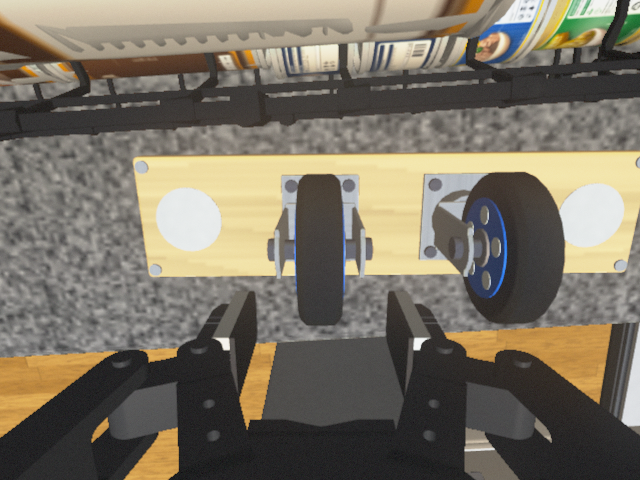

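The left wheel is upright at u≈321, centred between the pads (255–387). Lowering and pushing right.

```bash
python3 -m crank '0 0 0 -1 0 14 0.6;0 0 0 0 0 14 0.6;0 0 0 0 0 13 0.6;0 0 0 0 0 13 0.6;0 0 0 0 0 0 0.6;0 0 0 0 3 0 0.6;0 0 0 0 3 0 0.6;0 0 0 0 3 0 0.6' | grep -E 'pos|wrist'
python3 -m crank '0 0 0 0 0.5 0 0.6;0 0 0 0 0.5 0 0.6;0 0 0 0 0.5 0 0.6;0 0 0 0 0.5 0 0.6;0 0 0 0 0 0 0.6;0 0 0 0 0 0 0.6;0 0 0 0 0 0 0.6;0 0 0 0 0 0 0.6' | grep -E 'pos|wrist'
```

```text
tcp_pos: [0.4644, -0.0069, 0.0956]
wrist_force: [-0.1, -0.5, -0.4]
tcp_pos: [0.4636, -0.0084, 0.0948]
wrist_force: [-0.5, 0.5, -0.1]
```

```bash
python3 -m crank '0 0 0 0 0.5 0 0.6;0 0 0 0 0.5 0 0.6;0 0 0 0 0 0 0.6;0 0 0 0 0 0 0.6;0 0 0 0 0 0 0.6;0 0 0 0 0 0 0.6;0 0 0 0 0 0 0.6;0 0 0 0 0 0 0.6' | grep -E 'pos|wrist'
python3 -m crank '0 0 0 0 0.5 0 0.6;0 0 0 0 0.5 0 0.6;0 0 0 0 0 0 0.6;0 0 0 0 0 0 0.6;0 0 0 0 0 0 0.6;0 0 0 0 0 0 0.6;0 0 0 0 0 0 0.6;0 0 0 0 0 0 0.6'| grep -E 'pos|wrist'
```

```text
tcp_pos: [0.4636, -0.0095, 0.0948]
wrist_force: [-0.2, -0.2, 0.3]
tcp_pos: [0.4635, -0.0105, 0.0948]
wrist_force: [-0.8, 0.6, 0.6]
```

```bash
python3 -m crank '0 0 0 0 0.5 0 0.6;0 0 0 0 0.5 0 0.6;0 0 0 0 0 0 0.6;0 0 0 0 0 0 0.6;0 0 0 0 0 0 0.6;0 0 0 0 0 0 0.6;0 0 0 0 0 0 0.6;0 0 0 0 0 0 0.6' | grep -E 'pos|wrist'

```

```text
tcp_pos: [0.4635, -0.0115, 0.0948]
wrist_force: [0.3, 0.8, 0.2]
```

```bash
python3 -m crank '0 0 0 0 0.5 0 0.6;0 0 0 0 0.5 0 0.6;0 0 0 0 0 0 0.6;0 0 0 0 0 0 0.6;0 0 0 0 0 0 0.6;0 0 0 0 0 0 0.6;0 0 0 0 0 0 0.6;0 0 0 0 0 0 0.6' | grep -E 'pos|wrist'

```

```text
tcp_pos: [0.4633, -0.0126, 0.0948]
wrist_force: [0.9, -0.5, 0.7]
```

```bash
python3 -m crank '0 0 0 0 0.5 0 0.6;0 0 0 0 0.5 0 0.6;0 0 0 0 0 0 0.6;0 0 0 0 0 0 0.6;0 0 0 0 0 0 0.6;0 0 0 0 0 0 0.6;0 0 0 0 0 0 0.6;0 0 0 0 0 0 0.6' | grep -E 'pos|wrist'

```

```text
tcp_pos: [0.4633, -0.0135, 0.0948]
wrist_force: [0.0, 1.4, 1.8]
```

```bash
python3 -m crank '0 0 0 0 0.5 0 0.6;0 0 0 0 0.5 0 0.6;0 0 0 0 0 0 0.6;0 0 0 0 0 0 0.6;0 0 0 0 0 0 0.6;0 0 0 0 0 0 0.6;0 0 0 0 0 0 0.6;0 0 0 0 0 0 0.6' | grep -E 'pos|wrist'

```

```text
tcp_pos: [0.4633, -0.0146, 0.0948]
wrist_force: [0.2, 1.4, 0.5]
```

```bash
python3 -m crank '0 0 0 0 0.5 0 0.6;0 0 0 0 0.5 0 0.6;0 0 0 0 0 0 0.6;0 0 0 0 0 0 0.6;0 0 0 0 0 0 0.6;0 0 0 0 0 0 0.6;0 0 0 0 0 0 0.6;0 0 0 0 0 0 0.6' | grep -E 'pos|wrist'

```

```text
tcp_pos: [0.4632, -0.0155, 0.0948]
wrist_force: [0.0, 1.1, 1.2]
```

The left wheel is moving freely at about 1 N, so it's the worn one. Continuing to its firm end.

```bash
python3 -m crank '0 0 0 0 0.5 0 0.6;0 0 0 0 0.5 0 0.6;0 0 0 0 0 0 0.6;0 0 0 0 0 0 0.6;0 0 0 0 0 0 0.6;0 0 0 0 0 0 0.6;0 0 0 0 0 0 0.6;0 0 0 0 0 0 0.6' | grep -E 'pos|wrist'

```

```text
tcp_pos: [0.4632, -0.0164, 0.0948]
wrist_force: [-0.5, 2.1, 1.6]
```

```bash
python3 -m crank '0 0 0 0 0.5 0 0.6;0 0 0 0 0.3 0 0.6;0 0 0 0 0 0 0.6;0 0 0 0 0 0 0.6;0 0 0 0 0 0 0.6;0 0 0 0 0 0 0.6;0 0 0 0 0 0 0.6;0 0 0 0 0 0 0.6' | grep -E 'pos|wrist'

```

```text
tcp_pos: [0.4632, -0.017, 0.0949]
wrist_force: [0.2, 4.9, 3.3]
```

```bash
python3 -m crank '0 0 0 0 0.5 0 0.6;0 0 0 0 0 0 0.6;0 0 0 0 0 0 0.6;0 0 0 0 0 0 0.6;0 0 0 0 0 0 0.6;0 0 0 0 0 0 0.6;0 0 0 0 0 0 0.6;0 0 0 0 0 0 0.6' | grep -E 'pos|wrist'
python3 -c "
from h import *
wrist('pics/w4.png');cv2.imwrite('pics/w4c.png',cv2.resize(cv2.imread('pics/w4.png')[120:420,170:470],None,fx=1.9,fy=1.9))"
```

```text
tcp_pos: [0.4633, -0.0172, 0.0949]
wrist_force: [0.1, 6.0, 3.1]
```

View pics/w4c.png

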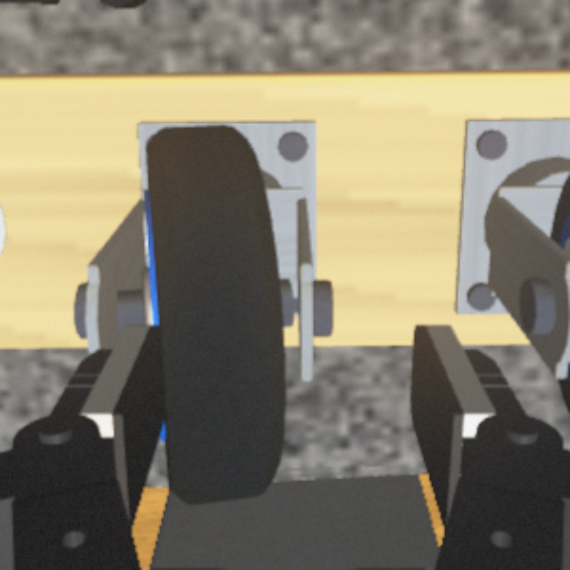

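The wheel is clearly tipped right (blue disc showing on its left flank, crop ≈(155,260)) and pressed with about 6 N. Now rocking left; the firm end should be near y≈+0.022.

```bash
python3 -m crank '0 0 0 0 -4 0 0.6;0 0 0 0 -4 0 0.6;0 0 0 0 -4 0 0.6;0 0 0 0 -4 0 0.6;0 0 0 0 -4 0 0.6;0 0 0 0 -2 0 0.6;0 0 0 0 0 0 0.6;0 0 0 0 0 0 0.6' | grep -E 'pos|wrist'
python3 -m crank '0 0 0 0 -0.7 0 0.6;0 0 0 0 -0.7 0 0.6;0 0 0 0 -0.7 0 0.6;0 0 0 0 -0.7 0 0.6;0 0 0 0 -0.7 0 0.6;0 0 0 0 -0.5 0 0.6;0 0 0 0 0 0 0.6;0 0 0 0 0 0 0.6' | grep -E 'pos|wrist'
```

```text
tcp_pos: [0.4643, 0.0041, 0.0947]
wrist_force: [-0.7, 1.2, -0.3]
tcp_pos: [0.4647, 0.0082, 0.0948]
wrist_force: [-0.0, 0.4, 0.2]
```

```bash
python3 -m crank '0 0 0 0 -0.5 0 0.6;0 0 0 0 -0.5 0 0.6;0 0 0 0 -0.5 0 0.6;0 0 0 0 -0.5 0 0.6;0 0 0 0 -0.5 0 0.6;0 0 0 0 -0.5 0 0.6;0 0 0 0 0 0 0.6;0 0 0 0 0 0 0.6' | grep -E 'pos|wrist'
```

```text
tcp_pos: [0.4649, 0.0111, 0.0948]
wrist_force: [-0.9, -0.9, 1.3]
```

```bash
python3 -m crank '0 0 0 0 -0.5 0 0.6;0 0 0 0 -0.5 0 0.6;0 0 0 0 -0.5 0 0.6;0 0 0 0 -0.5 0 0.6;0 0 0 0 -0.5 0 0.6;0 0 0 0 -0.5 0 0.6;0 0 0 0 0 0 0.6;0 0 0 0 0 0 0.6' | grep -E 'pos|wrist'
```

```text
tcp_pos: [0.4651, 0.0142, 0.0948]
wrist_force: [-0.0, -0.7, 0.9]
```

```bash
python3 -m crank '0 0 0 0 -0.5 0 0.6;0 0 0 0 -0.5 0 0.6;0 0 0 0 -0.5 0 0.6;0 0 0 0 0 0 0.6;0 0 0 0 0 0 0.6;0 0 0 0 0 0 0.6;0 0 0 0 0 0 0.6;0 0 0 0 0 0 0.6' | grep -E 'pos|wrist'
```

```text
tcp_pos: [0.4651, 0.0157, 0.0948]
wrist_force: [-0.8, 0.3, 0.3]
```

```bash
python3 -m crank '0 0 0 0 -0.5 0 0.6;0 0 0 0 -0.5 0 0.6;0 0 0 0 -0.5 0 0.6;0 0 0 0 0 0 0.6;0 0 0 0 0 0 0.6;0 0 0 0 0 0 0.6;0 0 0 0 0 0 0.6;0 0 0 0 0 0 0.6' | grep -E 'pos|wrist'
```

```text
tcp_pos: [0.4652, 0.0172, 0.0948]
wrist_force: [-0.1, -0.7, 1.5]
```

```bash
python3 -m crank '0 0 0 0 -0.5 0 0.6;0 0 0 0 -0.5 0 0.6;0 0 0 0 0 0 0.6;0 0 0 0 0 0 0.6;0 0 0 0 0 0 0.6;0 0 0 0 0 0 0.6;0 0 0 0 0 0 0.6;0 0 0 0 0 0 0.6' | grep -E 'pos|wrist'
```

```text
tcp_pos: [0.4653, 0.0182, 0.0948]
wrist_force: [-0.5, -1.9, 1.3]
```

```bash
python3 -m crank '0 0 0 0 -0.5 0 0.6;0 0 0 0 -0.5 0 0.6;0 0 0 0 0 0 0.6;0 0 0 0 0 0 0.6;0 0 0 0 0 0 0.6;0 0 0 0 0 0 0.6;0 0 0 0 0 0 0.6;0 0 0 0 0 0 0.6' | grep -E 'pos|wrist'
```

```text
tcp_pos: [0.4653, 0.0191, 0.0948]
wrist_force: [0.1, -0.5, 0.9]
```

```bash
python3 -m crank '0 0 0 0 -0.5 0 0.6;0 0 0 0 -0.5 0 0.6;0 0 0 0 0 0 0.6;0 0 0 0 0 0 0.6;0 0 0 0 0 0 0.6;0 0 0 0 0 0 0.6;0 0 0 0 0 0 0.6;0 0 0 0 0 0 0.6' | grep -E 'pos|wrist'
```

```text
tcp_pos: [0.4654, 0.0202, 0.0948]
wrist_force: [-0.3, -1.1, 1.5]
```

```bash
python3 -m crank '0 0 0 0 -0.5 0 0.6;0 0 0 0 -0.5 0 0.6;0 0 0 0 0 0 0.6;0 0 0 0 0 0 0.6;0 0 0 0 0 0 0.6;0 0 0 0 0 0 0.6;0 0 0 0 0 0 0.6;0 0 0 0 0 0 0.6' | grep -E 'time|pos|wrist'
```

```text
time: 28.97
tcp_pos: [0.4655, 0.0212, 0.0948]
wrist_force: [0.7, -1.5, 0.6]
```

```bash
python3 -m crank '0 0 0 0 -0.5 0 0.6;0 0 0 0 -0.3 0 0.6;0 0 0 0 0 0 0.6;0 0 0 0 0 0 0.6;0 0 0 0 0 0 0.6;0 0 0 0 0 0 0.6;0 0 0 0 0 0 0.6;0 0 0 0 0 0 0.6' | grep -E 'pos|wrist'
```

```text
tcp_pos: [0.4655, 0.0219, 0.0948]
wrist_force: [0.3, -0.5, 1.6]
```

```bash
python3 -m crank '0 0 0 0 -0.5 0 0.6;0 0 0 0 -0.3 0 0.6;0 0 0 0 0 0 0.6;0 0 0 0 0 0 0.6;0 0 0 0 0 0 0.6;0 0 0 0 0 0 0.6;0 0 0 0 0 0 0.6;0 0 0 0 0 0 0.6' | grep -E 'pos|wrist'
```

```text
tcp_pos: [0.4656, 0.0225, 0.0948]
wrist_force: [-0.0, -3.1, 2.6]
```

```bash
python3 -m crank '0 0 0 0 -0.5 0 0.6;0 0 0 0 -0.3 0 0.6;0 0 0 0 0 0 0.6;0 0 0 0 0 0 0.6;0 0 0 0 0 0 0.6;0 0 0 0 0 0 0.6;0 0 0 0 0 0 0.6;0 0 0 0 0 0 0.6' | grep -E 'pos|wrist'
```

```text
tcp_pos: [0.4656, 0.0229, 0.0948]
wrist_force: [-0.4, -5.1, 3.2]
```

Firm end on the left at about 6 N. One more small press to be sure, then I'll back off and lift.

```bash
python3 -m crank '0 0 0 0 -0.3 0 0.6;0 0 0 0 0 0 0.6;0 0 0 0 0 0 0.6;0 0 0 0 0 0 0.6;0 0 0 0 0 0 0.6;0 0 0 0 0 0 0.6;0 0 0 0 0 0 0.6;0 0 0 0 0 0 0.6' | grep -E 'pos|wrist'; python3 -m crank '0 0 0 0 3 0 0.6;0 0 0 0 3 0 0.6;0 0 0 0 3 0 0.6;0 0 0 0 0 0 0.6;0 0 0 0 0 -20 0.6;0 0 0 0 0 -30 0.6;0 0 0 0 0 -30 0.6;0 0 0 0 0 -30 0.6' | grep -E 'pos|wrist'; python3 -c "
from h import *
print('honey',atz('scene',219.5,314,0),'jar to',totool([.447,.353,.2]))"
```

```text
tcp_pos: [0.4656, 0.023, 0.0948]
wrist_force: [0.3, -5.8, 3.4]
tcp_pos: [0.4646, 0.0154, 0.2059]
wrist_force: [0.4, 1.1, -0.3]
honey [0.5736991  0.32878414 0.        ] jar to [ -38.18891445 -335.93262264    6.09502889]
```

```bash
python3 -m crank '0 0 0 -4 -34 0 1;0 0 0 -4 -34 0 1;0 0 0 -4 -34 0 1;0 0 0 -4 -34 0 1;0 0 0 -4 -34 0 1;0 0 0 -4 -34 0 1;0 0 0 -4 -34 0 1;0 0 0 -4 -34 0 1' | grep -E 'pos|wrist'; python3 -m crank '0 0 0 -3 -34 0 1;0 0 0 -3 -30 0 1;0 0 0 0 0 0 1;0 0 0 0 0 0 1;0 0 0 0 0 0 1;0 0 0 0 0 0 1;0 0 0 0 0 0 1;0 0 0 0 0 0 1' | grep -E 'time|pos|wrist'; python3 -c "
from h import *
wrist('pics/w5.png');print(totool([.447,.353,.2]))"
```

```text
tcp_pos: [0.4493, 0.2903, 0.2047]
wrist_force: [0.5, 0.9, 0.1]
time: 33.63
tcp_pos: [0.4484, 0.3514, 0.2049]
wrist_force: [0.2, -0.1, 0.1]
[-1.34749919 -1.26992256  4.88440778]
```

View pics/w5.png

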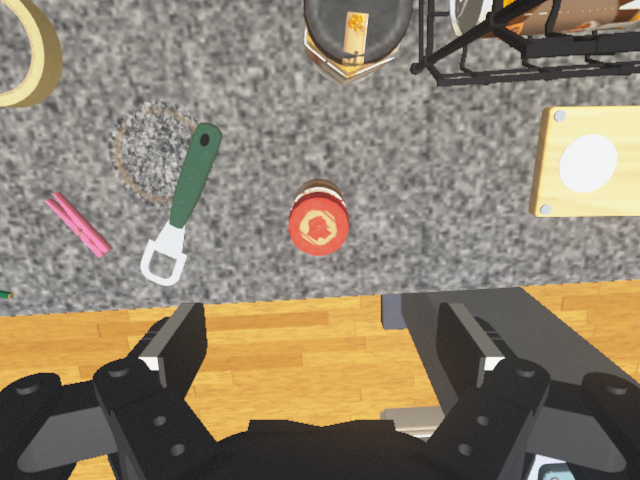

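The cap top is at (319,228), centred between the pads (205–438). The left disc is at (588,163) and the can opener is clear at (180,200).

```bash
python3 -c "
from h import *
r=wray('pics/w5.png',319,228);p,e=tri([r,ray('scene',227.4,329.5),ray('side',338.8,328.2)]);print(p,e)
q=r[0]+r[1]*(.106-r[0][2])/r[1][2];print(q)
d=wray('pics/w5.png',588,163);print('disc',d[0]+d[1]*(.018-d[0][2])/d[1][2])
g=wray('pics/w5.png',160,220);print('opener',g[0]+g[1]*(.01-g[0][2])/g[1][2], wray('pics/w5.png',180,275))
print(totool([q[0],q[1],.048]))"
```

```text
[0.4471617  0.35283654 0.10492948] [np.float64(0.0015783433422018466), np.float64(0.002093535398637914), np.float64(0.0009427119144947322)]
[0.44789063 0.35432904 0.106     ]
disc [0.4704026  0.10836936 0.018     ]
opener [0.44030967 0.50939681 0.01      ] (array([0.51920789, 0.34844768, 0.37765499]), array([-0.32508045,  0.35918544, -0.87481914]))
[ -0.574501    -2.69111491 156.88421786]
```

```bash
python3 -m crank '0 0 0 -1 -2 20 1;0 0 0 0 0 30 1;0 0 0 0 0 30 1;0 0 0 0 0 30 1;0 0 0 0 0 25 1;0 0 0 0 0 12 1;0 0 0 0 0 10 1;0 0 0 0 0 0 1' | grep -E 'pos|wrist'; python3 -m crank '0 0 0 0 0 0 0.4;0 0 0 0 0 0 0.4;0 0 0 0 0 0 0.4;0 0 0 0 0 0 0.4;0 0 0 0 0 0 0.4;0 0 0 0 0 0 0.4;0 0 0 0 0 0 0.4;0 0 0 0 0 0 0.4' 30
```

```text
tcp_pos: [0.4465, 0.3539, 0.0466]
wrist_force: [-0.6, -0.0, 0.0]
time: 35.02
tcp_pos: [0.448, 0.3551, 0.0492]
tcp_rot: [-3.139, 0.097, -0.003]
wrist_force: [0.4, -1.1, 6.0]
grip_width: 0.0437
finger_force: 29.8
```

```bash
python3 -m crank '0 0 0 0 0 -10 0.4;0 0 0 0 0 -20 0.4;0 0 0 0 0 -20 0.4;0 0 0 0 0 0 0.4;0 0 0 0 0 0 0.4;0 0 0 0 0 0 0.4;0 0 0 0 0 0 0.4;0 0 0 0 0 0 0.4'; python3 -c "
from h import *
print(totool([.470,.1085,.07]))"
```

```text
time: 35.68
tcp_pos: [0.4464, 0.3541, 0.0969]
tcp_rot: [3.139, -0.097, -0.002]
wrist_force: [0.2, 0.1, -1.7]
grip_width: 0.0436
finger_force: 31.1
[ 38.73326961 243.6066251   27.15684457]
```

```bash
python3 -m crank '0 0 0 4.8 30.5 0 0.4;0 0 0 4.8 30.5 0 0.4;0 0 0 4.8 30.5 0 0.4;0 0 0 4.8 30.5 0 0.4;0 0 0 4.8 30.5 0 0.4;0 0 0 4.8 30.5 0 0.4;0 0 0 4.8 30.5 0 0.4;0 0 0 4.8 30.5 0 0.4' | grep -E 'pos|wrist'; python3 -m crank '0 0 0 0 0 0 0.4;0 0 0 0 0 0 0.4;0 0 0 0 0 0 0.4;0 0 0 0 0 4 0.4;0 0 0 0 0 4 0.4;0 0 0 0 0 4 0.4;0 0 0 0 0 4 0.4;0 0 0 0 0 0 0.4'; python3 -c "
from h import *
print(totool([.470,.1085,.068]))"
```

```text
tcp_pos: [0.4698, 0.1071, 0.0973]
wrist_force: [1.3, 0.3, -1.5]
time: 37.02
tcp_pos: [0.4695, 0.109, 0.0807]
tcp_rot: [3.14, -0.096, -0.003]
wrist_force: [-0.9, 0.1, -1.6]
grip_width: 0.0434
finger_force: 31.2
[ 0.59278738  0.44425941 12.74656743]
```

```bash
python3 -m crank '0 0 0 0.5 0 3 0.4;0 0 0 0 0 3 0.4;0 0 0 0 0 2 0.4;0 0 0 0 0 2 0.4;0 0 0 0 0 1 0.4;0 0 0 0 0 0 0.4;0 0 0 0 0 0 0.4;0 0 0 0 0 0 0.4'; python3 -c "
from h import *
wrist('pics/w6.png')
f=grab_frame('scene')['pixels'][:,:,::-1]; g=grab_frame('side')['pixels'][:,:,::-1]
w=cv2.imread('pics/w6.png')[60:360,170:470]
cv2.imwrite('pics/c6.png',np.hstack([cv2.resize(w,(400,400)),cv2.resize(f[225:325,270:370],(400,400),interpolation=2)]))"
```

```text
time: 37.68
tcp_pos: [0.4709, 0.1086, 0.0709]
tcp_rot: [-3.14, 0.097, -0.0]
wrist_force: [-0.5, -0.7, -1.8]
grip_width: 0.0435
finger_force: 31.2
```

View pics/c6.png

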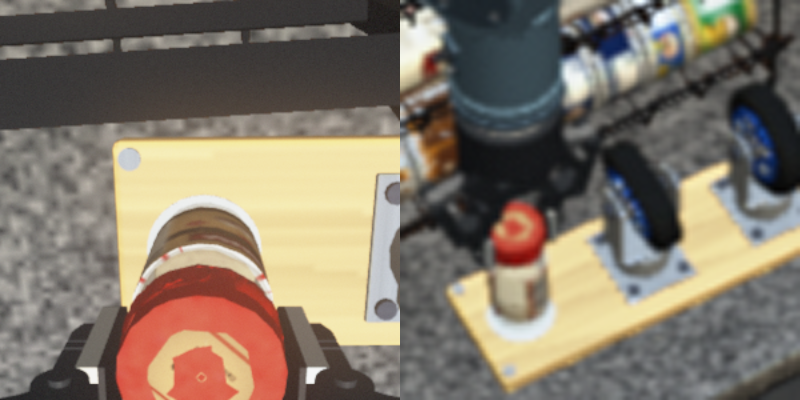

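The jar is over the white disc with the disc rim showing round its base, and the left wheel leans left. Lowering until contact.

```bash
python3 -m crank '0 0 0 0 0 0.7 0.4;0 0 0 0 0 0.7 0.4;0 0 0 0 0 0.6 0.4;0 0 0 0 0 0 0.4;0 0 0 0 0 0 0.4;0 0 0 0 0 0 0.4;0 0 0 0 0 0 0.4;0 0 0 0 0 0 0.4'|grep -E 'pos|wrist'
```

```text
tcp_pos: [0.4708, 0.1087, 0.0688]
wrist_force: [0.5, 0.4, -2.1]
```

```bash
python3 -m crank '0 0 0 0 0 0.6 0.4;0 0 0 0 0 0.6 0.4;0 0 0 0 0 0 0.4;0 0 0 0 0 0 0.4;0 0 0 0 0 0 0.4;0 0 0 0 0 0 0.4;0 0 0 0 0 0 0.4;0 0 0 0 0 0 0.4'|grep -E 'pos|wrist'
```

```text
tcp_pos: [0.4708, 0.1087, 0.0676]
wrist_force: [-0.5, -0.2, -0.9]
```

```bash
python3 -m crank '0 0 0 0 0 0.5 0.4;0 0 0 0 0 0.5 0.4;0 0 0 0 0 0 0.4;0 0 0 0 0 0 0.4;0 0 0 0 0 0 0.4;0 0 0 0 0 0 0.4;0 0 0 0 0 0 0.4;0 0 0 0 0 0 0.4'|grep -E 'pos|wrist'
```

```text
tcp_pos: [0.4714, 0.1086, 0.0672]
wrist_force: [-0.9, -1.7, 6.9]
```

Contact made. Opening slowly, then lifting straight up.

```bash
python3 -m crank '0 0 0 0 0 0 0.55;0 0 0 0 0 0 0.6;0 0 0 0 0 0 0.7;0 0 0 0 0 0 0.8;0 0 0 0 0 0 0.8;0 0 0 0 0 0 0.8;0 0 0 0 0 0 0.8;0 0 0 0 0 0 0.8'; python3 -m crank '0 0 0 0 0 -10 0.8;0 0 0 0 0 -15 0.8;0 0 0 0 0 -25 0.8;0 0 0 0 0 -30 0.8;0 0 0 0 0 -30 0.8;0 0 0 0 0 -30 0.8;0 0 0 0 0 0 0.8;0 0 0 0 0 0 0.8'; python3 -c "
from h import *
wrist('pics/w7.png')
f=grab_frame('scene')['pixels'][:,:,::-1]
w=cv2.imread('pics/w7.png')[60:360,170:470]
cv2.imwrite('pics/c7.png',np.hstack([cv2.resize(w,(400,400)),cv2.resize(f[225:325,270:370],(400,400),interpolation=2)]))"
```

```text
time: 40.5
tcp_pos: [0.4708, 0.1087, 0.0665]
tcp_rot: [3.14, -0.097, -0.0]
wrist_force: [0.4, -0.0, 0.6]
grip_width: 0.0686
finger_force: 0.0
time: 41.17
tcp_pos: [0.4721, 0.109, 0.2088]
tcp_rot: [-3.139, 0.097, -0.007]
wrist_force: [0.4, 0.5, 0.2]
grip_width: 0.0682
finger_force: 0.0
```

View pics/c7.png

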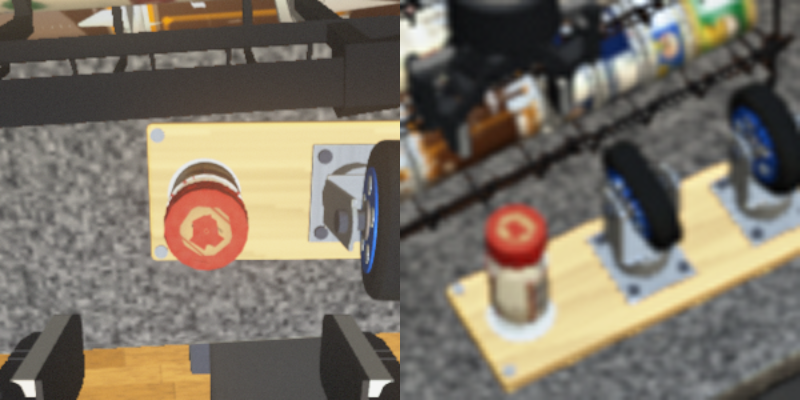

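The jar stands upright on the disc, released, with the wheel beside it leaning left and the arm clear. Handing in.

```bash
python3 -c "
from plant import *
print(sign_off())"
```

```text
the job is handed in; nothing more can be done
None
```

The left wheel is the worn one: I rocked it right, then left, to its firm ends and left it tipped left, stood the red-capped jar upright on the white disc beside it, and handed in the job at about 41 s (no verdict was returned).

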